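Pulse the bench mill

ROBOT

A 6-joint arm with a two-finger parallel gripper is mounted at the origin on the work surface; the furniture and walls round the work are solid. World frame = base frame: x ahead of the robot, y to its left, z up, the work surface at z = 0. Lengths are in m, angles in rad, forces in N, time in s.
With the tool pointing down it reaches from about 0.35 to 0.85 m from the base axis. Payload 8.1 kg.
Tool frame: the origin (TCP) lies at the very end of the fingers, on their centre line; the grasp point (between the pads) lies robot.grip_point_offset behind it (robot.grip_point_offset is the distance from the TCP to the grasp point, in m); z points along the fingers, y is the line along which they close (so a half turn about z gives the same grasp; the last joint's range is limited). The gripper opens to 93 mm and grips with 3 to 60 N. Pads are 15 mm wide; open, the fingers measure 128 mm over their backs; the gripper's body (75 mm by 188 mm) begins 65 mm behind the grasp point.
Start: joints at [1.183, 0.13, 1.488, -0, 1.523, -0.085], TCP at [0.179, 0.573, 0.219] pointing down, gripper open.
Joint ranges: [-2.96, 2.96], [-0.89, 2.26], [0.02, 2.5], [-1.34, 4.48], [0, 2.73], [-2.66, 2.66]. Speed limits (rad/s): [2.39, 2.39, 2.79, 3.14, 3.14, 3.14].

INTERFACE

Orientations are given as a rotation vector (axis times angle).
In Python, from plant import robot, eyes gives the robot as it stands. The module is installed in compiled form; this text tells all that it offers.
- The arm moves only by the tool apply_moves, never from a script. Its argument "steps" is one flat list of numbers, 7 for each row, row after row: the shift along the tool's x, y, z in units of 30 mm (1.0 is 30 mm), then the turn, a rotation vector about the tool's x, y, z in units of 6 degrees (1.0 is 6 degrees), then the opening in per cent of the stroke, from 0 (shut) to 100 (fully open). In form: [dx, dy, dz, ax, ay, az, fingers, dx, dy, dz, ax, ay, az, fingers, ...]. A call has 1 to 12 rows; each row shifts and turns the commanded pose from where the row before left it, along the tool's axes as they then stand; what a row does not reach is not made up. A row lasts 1/12 s, in which the tool goes at most 41.7 mm and 7.16 degrees, less where a joint would pass 70% of its speed; a pose out of reach is approached as far as the arm can. A call is refused whole if a number of a shift passes 1 or a number of a turn 1, either way. A call with a gripper value outside its range is refused whole. The fingers move at their own pace and stop on an object; "grip_force" is the grip in N (left out, the last holds). Time passes only in rows, so rows that do not move let the fingers close. It gives the time, the measured TCP pose, the force, the opening and the grip force at its end, in the units of the state.
- robot.read_state(): the state, without advancing time (a new reading comes with each control period).
- eyes.read_camera(name): name is "scene" or "top" or "wrist"; returns the picture (384x512x3 uint8, red, green, blue); there is no depth.
- eyes.calibration(name): a dict with "K" (3x3 intrinsics, pixels), "k1" (the pictures are not rectified: a ray, as slopes to the right and down, at radius r is drawn at 1 + k1 r^2 times it, then the intrinsics apply), "R" (3x3) and "t" (3): a world point X has camera coordinates R X + t. Camera axes: x right, y down, z forward; pixel columns grow to the right and rows downward; lengths in m; the calibration is good to about 2 mm. A picture is of the moment at which its call begins: read the wrist's pose just before it. calibration takes no time and is no camera call; for the wrist camera it gives the pose at the moment of the call.
- robot.close_job(): hands the job in; it is judged then, once.
Trained networks look in the newest picture that a camera, given by its name, has taken for a name from the list of things; names that differ only in an ending like _2 or _b are one class to them, and where a whole thing is asked for, a point or a joint stands for the part that bears it (a point fixed in the world has none). Each returns a list of dicts, best first, with "conf" (0 to 1); they miss things now and then, are a little off and sometimes report something else, mostly with a low value. They report only what shows in the picture. A call takes as long as a camera call. They do not tell look-alikes from the thing itself.
- eyes.search_frame(camera, thing): "rect" ([left, top, width, height] in pixels, round what is visible of it).
- eyes.place_of(camera, thing): "xy" ([column, row] in pixels: a listed point, or the origin of a listed thing).
The state is a dict: "t": time; "q": joint angles; "dq": joint speeds; "joint_torque": joint torques, N m; "tool_pos": TCP position; "orientation": TCP orientation; "force": force on the tool from outside, world axes, zero at the start; "wrist_torque": the same for the moment, N m; "opening": finger opening in m; "gripper_force": force on a finger pad.
Only numpy, scipy, OpenCV 4.12 (cv2) and the standard library are available. Lean on these libraries where they do the work, as an engineer would, in place of code of your own. Each camera call takes 0.05 s, during which the arm holds its last target. There are 200 camera calls.

TASK

Take the loaded steel grinding cup off the balance and set it, lugs down, into the bayonet collar of the bench mill; push it down against the spring until its lugs are under the collar, then turn it clockwise (seen from above) about a quarter turn against the return spring, all the way to the stop. The mill runs only while the cup is held there, so finish with the gripper still holding the cup seated, upright and turned against the stop. Do not shift or tip the brown bottle, the ointment jar or the tamper that stand between mill and balance.

Things in the scene. Friction and masses are not known exactly. Their poses are not given: they have to be found in the camera images.
- cup: Closed stainless grinding cup, loose, about 0.26 kg, standing on the balance pan, lug end down. Origin: centre of its foot, z up its axis. 87 mm high; grip it round the plain upper part, 53 mm in diameter from 26 mm above the foot up (fluted band at 51 to 77 mm). Foot: a tapered pilot, 49 mm across at the bottom and 57 mm at 6 mm, then a 57 mm skirt up to 24 mm.
- cup_lug (a point): Outer end, at mid-height, of the cup's lug on its own +x side. Three like lugs, at 0, +120 and -120 degrees about its axis, stick out of the skirt to 36 mm from the axis; each is 9 mm wide, from 6 to 15 mm above the foot, its lower edges bevelled. A small black triangle on the cup's wall stands above each.
- mill: Bench mill's motor base, fixed: white round housing 129 mm in diameter, 105 mm high, rocker switch on its front (-x side). Origin: centre of its underside, z up. On top a flat steel bayonet collar, 104 mm across and 5 mm thick, with a round mouth 60 mm in diameter and three notches for the lugs; a black dot and an arc arrow pointing clockwise mark each notch.
- mill_socket (a point): Centre of the mill's mouth, on its axis, at the top face of the collar, 105 mm above the worktop; axes as the mill's. The cup goes in upright on this axis (about 1.5 mm play).
- mill_notch (a point): Middle of the mill's notch on its own +x side, 34 mm from the axis, at the top of the collar; the other two lie at +120 and -120 degrees. Each is 12 mm wide and reaches out to 37.5 mm from the axis. The lugs drop in when the cup's yaw is the mill's yaw plus any multiple of 120 degrees, within about 2.5 degrees.
- mill_press (a joint): How far the spring seat under the lugs is pressed, m: 0 at rest (cup's foot 15 mm below the collar's top, lugs still between the notch sides), 0.009 at its stop. Past 0.005 the lugs clear the collar's underside and can turn; 0.007 is comfortable. 4.8 N to start, 0.8 N more per mm; the cup's weight alone does not sink it. Once turned, the foot lies 20 to 24 mm below the collar's top.
- mill_turn (a joint): How far the driving ring is turned clockwise from above, rad: 0 at rest, 1.4 at the stop. The lugs carry it along after about 0.05 rad of play, so the cup turns about 1.45 rad from entry to stop. A return spring of 0.17 N m at rest, 0.36 N m at the stop, turns ring and cup back if the cup is let go.
- balance: The laboratory balance, fixed, 362 x 256 mm, 90 mm high; origin: centre of its underside, z up, keys on its -x side. Its square steel pan (200 mm, surface 91 mm above the worktop, centre 27 mm towards the balance's +x from the origin) carries the cup.
- brown_bottle: Bystander: brown glass bottle with a dark cap, 54 mm diameter, 120 mm high, standing between the mill and the balance; origin: centre of its foot.
- jar: Bystander: low white ointment jar, 60 mm diameter, 42 mm high, between the mill and the balance; origin: centre of its foot.
- tamper: Bystander: light grey pestle-shaped tamper standing on its round foot, 40 mm diameter, 97 mm high, between the mill and the balance; origin: centre of its foot.
Things that resemble listed ones, but are neither listed nor needed, are in the scene too. Leave any green look-alike of the cup alone.

How it is judged:
On the way, in this order (a step that is already met when the one before it is completed fails the run):
1. the cup is lifted off the balance (z of cup in the frame of balance above 0.104 m and contact force between the fingers and cup above 1 N), for 0.1 s.
2. the cup is pushed into the collar against the spring, not turned yet (value of joint mill_press above 0.0045 m and horizontal distance between cup and mill_socket below 0.004 m and z of cup in the frame of mill_socket below -0.0185 m and value of joint mill_turn below 0.3 rad), for 0.05 s.
At the end, for the whole second after the job is handed in: The gripper still holds the cup (over 2 N), at rest, upright within 0.08 rad, within 4 mm of the collar's axis, its foot 18 mm or more below the collar's top, the spring seat pressed more than 3 mm, and the driving ring held turned more than 1.28 rad (stop at 1.40) (value of joint mill_turn above 1.28 rad and value of joint mill_press above 0.003 m and z of cup in the frame of mill_socket below -0.018 m and horizontal distance between cup and mill_socket below 0.004 m and angle between cup's own z axis and vertical below 0.08 rad and contact force between the fingers and cup above 2 N and linear speed of cup below 0.02 m/s and angular speed of cup below 0.2 rad/s); the arm keeps its last pose, push and grip.
It fails at once if the brown bottle is shifted more than 25 mm or tipped (distance of brown_bottle from where it was at the start of the episode above 0.025 m or angle between brown_bottle's own z axis and vertical above 0.3 rad).
It fails at once if the jar is shifted more than 25 mm or tipped (distance of jar from where it was at the start of the episode above 0.025 m or angle between jar's own z axis and vertical above 0.3 rad).
It fails at once if the tamper is shifted more than 25 mm or tipped (distance of tamper from where it was at the start of the episode above 0.025 m or angle between tamper's own z axis and vertical above 0.3 rad).
It also fails if it takes over 51 s, if anything falls off the work surface, if the arm or the gripper's body presses on something with over 40 N, if the wrist force passes 120 N, or if a joint passes its speed limit or range.

## Working session

There is one attempt and no reset: what is moved stays moved. The work goes in short steps, Python scripts to look and compute and a tool call to move; the robot and the scene stay as the last step left them, time stands still between calls to the robot, and variables do not carry over. Pictures are saved under pics/ and viewed, at most 10 in all, crops included, and the job is handed in when it is done.

Besides the shell and the picture viewer there is one more tool, called in YAML: its name, and indented under it one key for each argument. apply_moves: Moves the arm, as the interface text tells. Its arguments: {"type":"object","properties":{"steps":{"type":"array"},"grip_force":{"type":"number"}},"required":["steps"]}

```bash
mkdir -p pics; cat > h.py <<'E'
from plant import robot, eyes
import numpy as np, cv2
from scipy.spatial.transform import Rotation as Rn
def undist(c,px):
    K=np.array(c["K"]);k1=c["k1"]
    s=np.array([(px[0]-K[0,2])/K[0,0],(px[1]-K[1,2])/K[1,1]]);u=s.copy()
    for _ in range(20): u=s/(1+k1*(u@u))
    return u
def onz(c,px,z):
    u=undist(c,px);R=np.array(c["R"]);t=np.array(c["t"])
    d=R.T@np.array([u[0],u[1],1]);o=-R.T@t
    return o+d*(z-o[2])/d[2]
def proj(c,X):
    K=np.array(c["K"]);p=np.array(c["R"])@np.array(X)+np.array(c["t"]);u=p[:2]/p[2]
    u=u*(1+c["k1"]*(u@u));return np.array([K[0,0]*u[0]+K[0,2],K[1,1]*u[1]+K[1,2]])
def snap(cam,fn=None):
    c=eyes.calibration(cam);im=eyes.read_camera(cam)
    if fn: cv2.imwrite("pics/"+fn,cv2.cvtColor(im,cv2.COLOR_RGB2BGR))
    return c,im
E
python3 - <<'E'
from h import *
s=robot.read_state();print(s["tool_pos"],s["orientation"],s["opening"],robot.grip_point_offset)
Z={"cup":.091,"cup_lug":.1015,"mill":0,"mill_socket":.105,"mill_notch":.105,"balance":0,"brown_bottle":0,"jar":0,"tamper":0}
ims=[]
for cam in("top","scene"):
    c,im=snap(cam);ims.append(im)
    print(cam,-np.array(c["R"]).T@np.array(c["t"]))
    for n,z in Z.items():
        for d in eyes.place_of(cam,n)[:3]:
            print(n,round(d["conf"],2),np.round(d["xy"],1),np.round(onz(c,d["xy"],z)[:2],4))
im=cv2.resize(np.vstack(ims),(448*1,672))
cv2.imwrite("pics/top.png",cv2.cvtColor(ims[0],cv2.COLOR_RGB2BGR));cv2.imwrite("pics/scene.png",cv2.cvtColor(ims[1],cv2.COLOR_RGB2BGR))
E
```

```text
[0.17865046 0.57219037 0.21760062] [-4.73673002e-01 -3.10523752e+00  2.80282673e-03] 0.09273577948406451 0.0188
top [ 0.307905   -0.0105982   1.55598752]
cup 0.82 [328.  182.9] [ 0.4273 -0.2491]
cup 0.54 [385.  230.9] [ 0.2777 -0.4173]
cup_lug 0.78 [385. 226.] [ 0.2926 -0.4149]
mill 0.95 [136.5 180.8] [0.4572 0.348 ]
mill_socket 0.67 [125.1 178.2] [0.4558 0.3577]
mill_notch 0.66 [121.8 165.2] [0.495  0.3672]
mill_notch 0.33 [190.  157.4] [0.513  0.1633]
balance 0.87 [319.7 196.1] [ 0.3931 -0.2357]
brown_bottle 0.58 [191.2 157.5] [0.5274 0.1721]
jar 0.78 [231.6 170. ] [0.4839 0.0438]
tamper 0.46 [196.  184.9] [0.4391 0.1584]
scene [ 1.02061938 -0.30978654  1.03656851]
cup 0.9 [108.8 231.6] [ 0.3338 -0.434 ]
cup 0.71 [183.4 235.6] [ 0.4256 -0.2487]
cup_lug 0.74 [292.2 230.2] [0.5311 0.0248]
cup_lug 0.73 [112. 240.] [ 0.371  -0.4301]
cup_lug 0.72 [184.8 222.4] [ 0.3937 -0.2331]
mill 0.98 [368.9 195.1] [0.4578 0.347 ]
mill 0.59 [332.6 231.2] [0.5291 0.1708]
mill 0.43 [186.5 236.6] [ 0.3752 -0.2355]
mill_socket 0.81 [376.8 174.6] [0.4591 0.3454]
mill_socket 0.44 [290.1 229. ] [0.5273 0.0201]
mill_notch 0.71 [387.9 180.5] [0.4914 0.3636]
balance 0.93 [188.4 241.2] [ 0.3924 -0.2352]
balance 0.28 [376.5 176.5] [0.4023 0.4137]
brown_bottle 0.72 [334.3 230.8] [0.5299 0.1762]
jar 0.78 [289.5 228.6] [0.4697 0.0562]
tamper 0.65 [316.1 209.9] [0.4412 0.1625]
```

View pics/top.png

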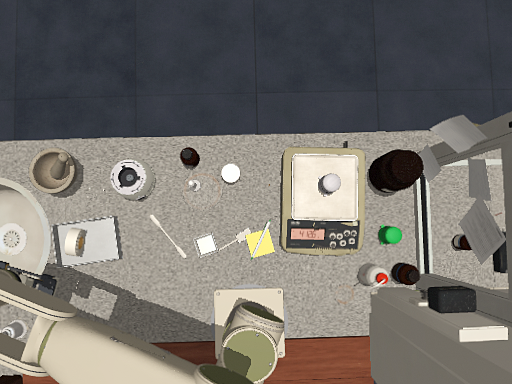

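View pics/scene.png

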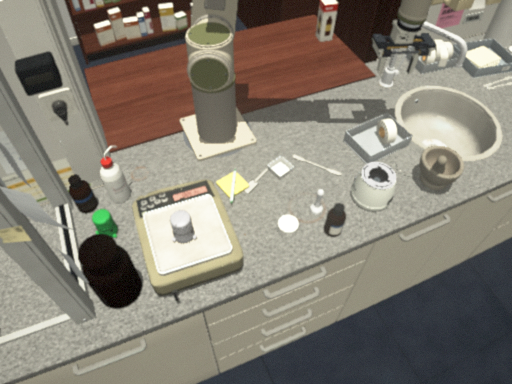

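The top view shows the mill at about (130,178), the cup on the pan at (330,183) and the green look-alike at (390,235). Both cameras agree on the mill at (0.457, 0.347) and the cup at (0.426, -0.249).

```bash
cat >> h.py <<'E'
def st():
    s=robot.read_state();return s,np.array(s["tool_pos"]),Rn.from_rotvec(s["orientation"]).as_matrix()
def plan(dst,yaw=None,n=None):
    "tool-frame delta to TCP dst (world), upright, yaw of tool y axis; in move units"
    s,p,R=st()
    print("tool y yaw",np.degrees(np.arctan2(R[1,1],R[0,1])),"tilt",np.round(R[:,2],4),"q",np.round(s["q"],3))
    print("shift units total",np.round(R.T@(np.array(dst)-p)/.03,3))
    if yaw is not None:
        y=np.array([np.cos(yaw),np.sin(yaw),0]);z=np.array([0,0,-1.]);Rd=np.c_[np.cross(y,z),y,z]
        print("turn units total",np.round(np.degrees(Rn.from_matrix(R.T@Rd).as_rotvec())/6,3))
E
python3 - <<'E'
from h import *
s,p,R=st();c=eyes.calibration("wrist")
Rc=np.array(c["R"]);o=-Rc.T@np.array(c["t"])
print("cam pos tool",R.T@(o-p),"cam axis tool",R.T@Rc.T[:,2],"f",c["K"][0][0], "img right in tool",R.T@Rc.T[:,0])
plan([.457,.347,.27],np.pi/2)
E
```

```text
cam pos tool [ 6.57184802e-02 -6.78237866e-05 -1.66655234e-01] cam axis tool [-2.39724322e-01  5.33864423e-05  9.70841000e-01] f 337.7739712410198 img right in tool [9.35301566e-04 9.99999547e-01 1.75958901e-04]
tool y yaw 72.64956420103925 tilt [-0.  0. -1.] q [ 1.183  0.13   1.488  0.     1.523 -0.085]
shift units total [-11.092  -4.417  -1.712]
turn units total [ 0.    -0.    -2.892]
```

apply_moves:
  steps: [-0.92,-0.37,-0.15,0,0,0,100,-0.92,-0.37,-0.15,0,0,0,100,-0.92,-0.37,-0.15,0,0,0,100,-0.92,-0.37,-0.15,0,0,0,100,-0.92,-0.37,-0.15,0,0,0,100,-0.92,-0.37,-0.15,0,0,0,100,-0.92,-0.37,-0.15,0,0,0,100,-0.92,-0.37,-0.15,0,0,0,100,-0.92,-0.37,-0.15,0,0,0,100,-0.92,-0.37,-0.15,0,0,0,100,-0.92,-0.37,-0.15,0,0,0,100,-0.92,-0.37,-0.1,0,0,0,100]
  grip_force: 60

```text
t: 2.0
tool_pos: [0.4565, 0.3458, 0.2719]
orientation: [0.474, 3.105, 0.001]
force: [-0.0, 0.6, -1.1]
opening: 0.0931
gripper_force: 0.0
```

```bash
python3 - <<'E'
from h import *
plan([.457,.347,.27])
c,im=snap("wrist","mill.png")
for n in("mill_socket","mill_notch"):
    for d in eyes.place_of("wrist",n):
        print(n,round(d["conf"],2),np.round(d["xy"],1),np.round(onz(c,d["xy"],.105),4))
# refine: warp to top-down of collar plane, 0.3 mm/px about (.457,.347)
E
```

```text
tool y yaw 72.65263048254008 tilt [ 8.e-04  5.e-04 -1.e+00] q [ 0.559  0.039  1.488  0.     1.613 -0.709]
shift units total [-0.005  0.043  0.062]
mill_socket 0.9 [257.7 182.9] [0.463  0.3483 0.105 ]
mill_notch 0.83 [281.2 207.1] [0.4945 0.3638 0.105 ]
```

View pics/mill.png

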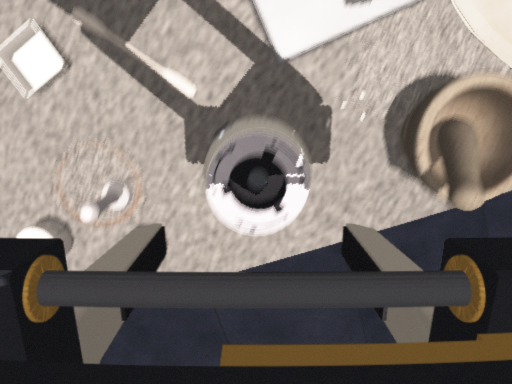

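The mill's collar is centred near (257,183), its dark mouth and notches are at about (270,155), (281,207) and (232,180), and the tamper is at (105,200). Next I rectify the collar plane for a fine fit.

```bash
cat >> h.py <<'E'
def rect(c,im,ctr,z,half=.06,N=600):
    a=np.linspace(-half,half,N)
    X,Y=np.meshgrid(ctr[0]+a,ctr[1]+a)  # col=x,row=y
    P=np.stack([X.ravel(),Y.ravel(),np.full(X.size,z)])
    p=np.array(c["R"])@P+np.array(c["t"])[:,None];u=p[:2]/p[2];u=u*(1+c["k1"]*(u**2).sum(0))
    K=np.array(c["K"]);m=(K[0,0]*u[0]+K[0,2]).reshape(N,N);n=(K[1,1]*u[1]+K[1,2]).reshape(N,N)
    return cv2.remap(im,m.astype(np.float32),n.astype(np.float32),cv2.INTER_CUBIC)
E
python3 - <<'E'
from h import *
c,im=snap("wrist")
r=rect(c,im,(.461,.348),.105)
cv2.imwrite("pics/r.png",cv2.cvtColor(r,cv2.COLOR_RGB2BGR)); np.save("r.npy",r)
for d in eyes.place_of("wrist","mill_notch")+eyes.place_of("wrist","mill_socket"): print(round(d["conf"],2),np.round(onz(c,d["xy"],.105),4))
E
```

```text
0.81 [0.4953 0.3627 0.105 ]
0.55 [0.4627 0.3491 0.105 ]
```

View pics/r.png

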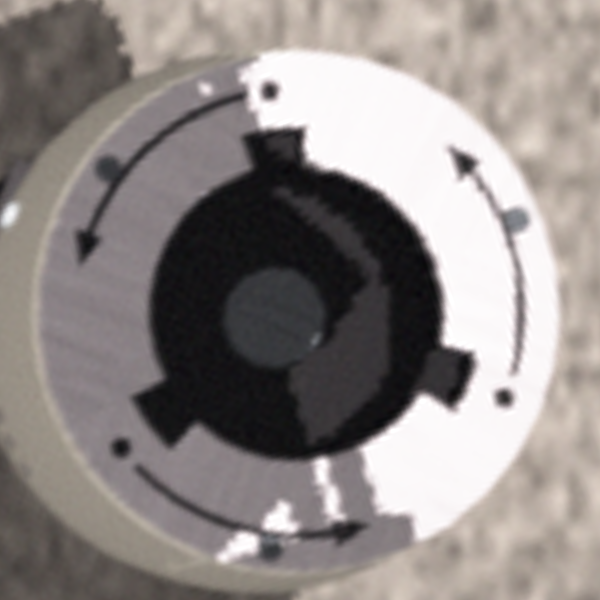

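The rectified collar shows the mouth centred near (298,312), i.e. world (0.4607, 0.3505). The dots at (270,90), (504,398) and (121,447) put the notches at 22.7° mod 120. I'll turn 90° and look again to cancel the camera's mounting bias.

apply_moves:
  steps: [0,0,0,0,0,1,100,0,0,0,0,0,1,100,0,0,0,0,0,1,100,0,0,0,0,0,1,100,0,0,0,0,0,1,100,0,0,0,0,0,1,100,0,0,0,0,0,1,100,0,0,0,0,0,1,100,0,0,0,0,0,1,100,0,0,0,0,0,1,100,0,0,0,0,0,1,100,0,0,0,0,0,1,100]

```text
t: 3.3
tool_pos: [0.4541, 0.348, 0.271]
orientation: [-2.212, -2.23, 0.0]
force: [0.2, -0.3, -0.2]
opening: 0.0931
gripper_force: 0.0
```

apply_moves:
  steps: [0,0,0,0,0,1,100,0,0,0,0,0,1,100,0,0,0,0,0,1,100,0,0,0,0,0,0,100,0,0,0,0,0,0,100]

```text
t: 3.72
tool_pos: [0.4544, 0.3476, 0.271]
orientation: [-2.526, -1.867, 0.0]
force: [0.1, 0.5, 0.3]
opening: 0.0933
gripper_force: 0.0
```

```bash
python3 - <<'E'
from h import *
s,p,R=st();print(p,R[:,1])
c,im=snap("wrist")
r=rect(c,im,(.461,.348),.105);np.save("r2.npy",r)
cv2.imwrite("pics/r2.png",cv2.cvtColor(r,cv2.COLOR_RGB2BGR))
E
```

```text
[0.45440758 0.34764462 0.27100014] [ 9.55959705e-01 -2.93497800e-01 -2.89147601e-04]
```

View pics/r2.png

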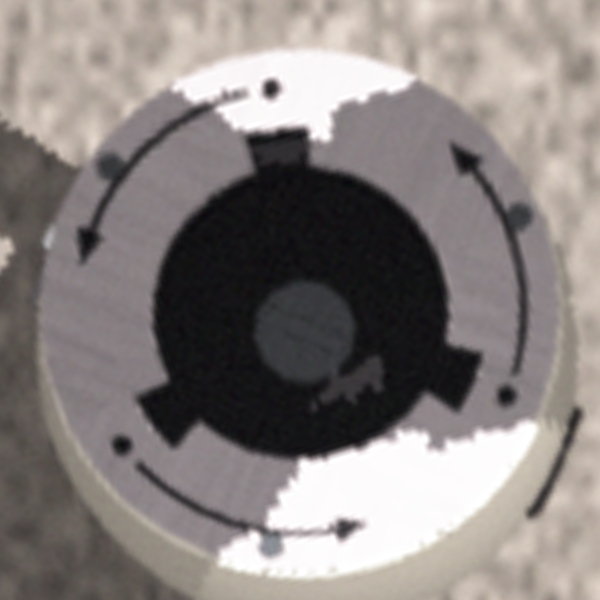

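The second view agrees within 0.6 mm, so the socket is at (0.4606, 0.3501) with yaw 22.7°. Moving over the cup.

apply_moves:
  steps: [-0.5,0.12,0,0,0,0,100,-0.94,0.24,0,0,0,0,100,-0.94,0.24,0,0,0,0,100,-0.94,0.24,0,0,0,0,100,-0.94,0.24,0,0,0,0,100,-0.94,0.24,0,0,0,0,100,-0.94,0.24,0,0,0,0,100,-0.94,0.24,0,0,0,0,100,-0.94,0.24,0,0,0,0,100,-0.94,0.24,0,0,0,0,100,-0.94,0.24,0,0,0,0,100]

```text
t: 4.68
tool_pos: [0.4385, 0.0398, 0.2713]
orientation: [2.527, 1.866, 0.001]
force: [0.5, 0.0, -0.7]
opening: 0.0929
gripper_force: 0.0
```

apply_moves:
  steps: [-0.94,0.24,0,0,0,0,100,-0.94,0.24,0,0,0,0,100,-0.94,0.24,0,0,0,0,100,-0.94,0.24,0,0,0,0,100,-0.94,0.24,0,0,0,0,100,-0.94,0.24,0,0,0,0,100,-0.94,0.24,0,0,0,0,100,-0.94,0.24,0,0,0,0,100,-0.94,0.24,0,0,0,0,100,-0.93,0.24,0,0,0,0,100,0,0,0,0,0,0,100,0,0,0,0,0,0,100]

```text
t: 5.68
tool_pos: [0.4233, -0.2503, 0.2708]
orientation: [-2.53, -1.861, 0.0]
force: [-0.8, -0.6, -0.3]
opening: 0.0929
gripper_force: 0.0
```

```bash
python3 - <<'E'
from h import *
plan([.426,-.249,.27])
c,im=snap("wrist")
for d in eyes.place_of("wrist","cup"): print("cup",round(d["conf"],2),np.round(onz(c,d["xy"],.091),4))
for d in eyes.place_of("wrist","cup_lug"): print("lug",round(d["conf"],2),d["xy"],np.round(onz(c,d["xy"],.1015),4))
r=[rect(c,im,(.426,-.249),z,half=.05,N=h) for z,h in((.1015,400),(.178,400))]
cv2.imwrite("pics/c.png",cv2.cvtColor(np.hstack(r),cv2.COLOR_RGB2BGR))
E
```

```text
tool y yaw -17.334152482257654 tilt [-5.e-04  6.e-04 -1.e+00] q [-0.638 -0.181  1.7    0.     1.623 -0.336]
shift units total [0.068 0.073 0.028]
cup 0.83 [ 0.4218 -0.2518  0.091 ]
cup 0.71 [ 0.3051 -0.3952  0.091 ]
lug 0.89 [206.5, 307.6] [ 0.3286 -0.3772  0.1015]
lug 0.68 [215.8, 177.7] [ 0.3869 -0.2394  0.1015]
```

View pics/c.png

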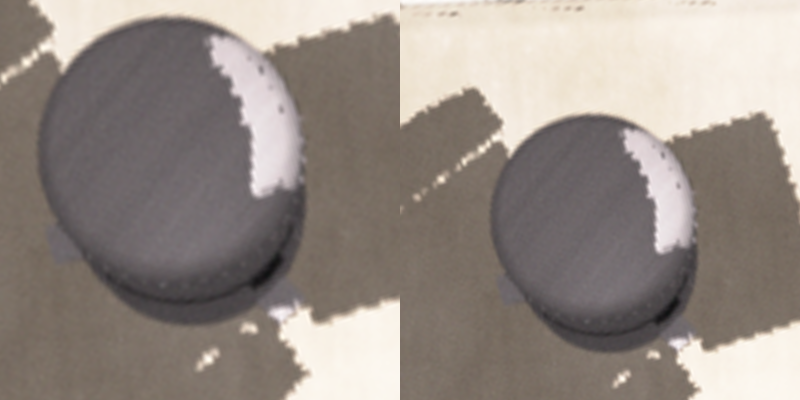

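Lugs are seen at (50,245) and (287,308) in the left panel, giving a cup yaw of about 45° mod 120 and a centre near (0.424, -0.246). I'll fit the outline numerically and check the overlay.

```bash
cat > fit.py <<'E'
from h import *
from scipy.ndimage import map_coordinates
from scipy.optimize import differential_evolution
def projN(c,P):
    p=np.array(c["R"])@P.T+np.array(c["t"])[:,None];u=p[:2]/p[2];u=u*(1+c["k1"]*(u**2).sum(0));K=np.array(c["K"])
    return np.stack([K[0,0]*u[0]+K[0,2],K[1,1]*u[1]+K[1,2]],1)
def lugs(x,y,yaw,z0,near):
    out=[]
    for k in range(3):
        a=yaw+k*2*np.pi/3
        if np.cos(a-near)<0.2: continue
        e=np.array([np.cos(a),np.sin(a)]);f=np.array([-e[1],e[0]])
        for s in np.linspace(-1,1,15): out.append(([*(np.array([x,y])+e*.0357+f*s*.0045),z0+.015]))
        for s in np.linspace(0.15,1,12):
            for g in(-1,1): out.append([*(np.array([x,y])+e*(.0285+s*.0075)+f*g*.0045),z0+.015])
    return np.array(out)
def circ(x,y,z,r,n=120,arc=None,w=np.pi):
    a=np.linspace(-np.pi,np.pi,n) if arc is None else arc+np.linspace(-w,w,n)
    return np.c_[x+r*np.cos(a),y+r*np.sin(a),np.full(n,z)]
E
python3 - <<'E'
from fit import *
c,im=snap("wrist")
g=np.log(cv2.cvtColor(im,cv2.COLOR_RGB2GRAY).astype(np.float32)+15)
g=cv2.GaussianBlur(g,(0,0),.7)
G=np.minimum(np.hypot(cv2.Sobel(g,-1,1,0)/4,cv2.Sobel(g,-1,0,1)/4),.15)
o=-np.array(c["R"]).T@np.array(c["t"]);near=np.arctan2(o[1]+.247,o[0]-.424)
def sc(P): 
    q=projN(c,P);return map_coordinates(G,[q[:,1],q[:,0]],order=1).mean()
def cost(v):
    x,y,w=v
    return -(sc(lugs(x,y,w,.091,near))+sc(circ(x,y,.115,.0285,60,near,1.2))*.7+sc(circ(x,y,.117,.0265,60,near,1.))*0.3+sc(circ(x,y,.176,.0265,80))*1)
r=differential_evolution(cost,[(.416,.432),(-.256,-.238),(np.radians(15),np.radians(75))],seed=1,popsize=25)
print(r.x[:2],np.degrees(r.x[2]),r.fun,"near",np.degrees(near))
s,p,R=st();b=R@np.array([-.00003,.00043,0]);print("unbiased",r.x[:2]-b[:2])
q0=proj(c,[r.x[0],r.x[1],.12]);x0,y0=int(q0[0]-50),int(q0[1]-38);k=8
v=cv2.resize(im[y0:y0+75,x0:x0+100],None,fx=k,fy=k,interpolation=cv2.INTER_CUBIC)
v=(255*(v/255.)**.6).astype(np.uint8)
for P,col in((lugs(*r.x,.091,near),(255,0,0)),(circ(*r.x[:2],.115,.0285),(0,255,0)),(circ(*r.x[:2],.176,.0265),(0,0,255))):
    for q in projN(c,P): cv2.circle(v,(int((q[0]-x0+.5)*k),int((q[1]-y0+.5)*k)),1,col,-1)
cv2.imwrite("pics/o.png",cv2.cvtColor(v,cv2.COLOR_RGB2BGR))
E
```

```text
[ 0.42420366 -0.24438895] 55.97908923973828 -0.3909319 near 72.28266440998785
unbiased [ 0.42380182 -0.244233  ]
```

View pics/o.png

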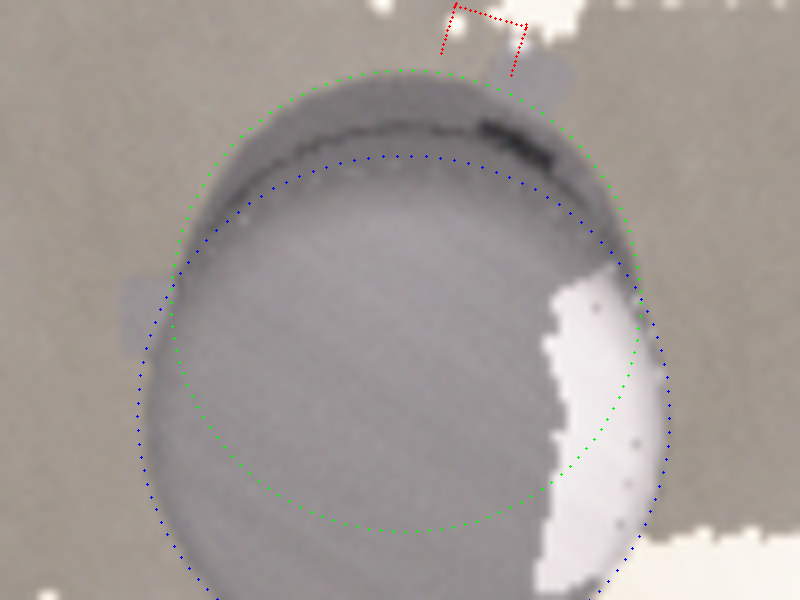

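The overlay shows the right lug at (545,75) and left lug at (140,315), not matched by the red outline (edge noise from the lit patch). The steel is bluer than the pan, so I'll fit the silhouette on colour instead.

```bash
cat >> fit.py <<'E'
def sil(c,x,y,yaw,z0,x0,y0,w,h,k):
    m=np.zeros((h*k,w*k),np.uint8)
    def hull(P):
        q=((projN(c,P)-[x0,y0]+.5)*k-.5);hh=cv2.convexHull(np.round(q*16).astype(np.int32));cv2.fillConvexPoly(m,hh,1,cv2.LINE_8,4)
    hull(np.r_[circ(x,y,z0+.024,.0265),circ(x,y,z0+.085,.0265),circ(x,y,z0+.087,.0255)])
    hull(np.r_[circ(x,y,z0+.006,.0285),circ(x,y,z0+.024,.0285)])
    for j in range(3):
        a=yaw+j*2*np.pi/3;e=np.array([np.cos(a),np.sin(a)]);f=np.array([-e[1],e[0]])
        hull(np.array([[*(np.array([x,y])+e*r+f*g*.0045),z0+zz] for r in(.02,.036) for g in(-1,1) for zz in(.0075,.015)]))
    return m
E
python3 - <<'E'
from fit import *
c,im=snap("wrist")
q0=proj(c,[.424,-.2445,.12]);w,h,k=110,110,4;x0,y0=int(q0[0]-55),int(q0[1]-50)
v=cv2.resize(im[y0:y0+h,x0:x0+w],None,fx=k,fy=k,interpolation=cv2.INTER_CUBIC).astype(float)
v=cv2.GaussianBlur(v,(0,0),2)
d=(v[...,2]-v[...,0])/(v.sum(2)+30)
print("blue-red centre",d[220,200],"pcts",np.round(np.percentile(d,[5,25,50,75,95]),3))
th=(np.percentile(d,10)+np.percentile(d,75))/2
S=np.where(d>th,1.,-1.)
def cost(p):
    m=sil(c,*p,.091,x0,y0,w,h,k);return -np.mean(S*(2.*m-1))
for sd in(1,2):
    r=differential_evolution(cost,[(.416,.432),(-.256,-.238),(np.radians(5),np.radians(85))],seed=sd,popsize=20,tol=1e-6,maxiter=60)
    print(r.x[:2],np.degrees(r.x[2]),r.fun)
s,p,R=st();b=R@np.array([-.00003,.00043,0]);print("unbiased",r.x[:2]-b[:2])
for cs in range(-12,13,3): print(cs,round(cost([r.x[0],r.x[1],r.x[2]+np.radians(cs)]),4))
m=sil(c,*r.x,.091,x0,y0,w,h,k)
o=cv2.convertScaleAbs(v,alpha=1.2);cs,_=cv2.findContours(m,cv2.RETR_EXTERNAL,cv2.CHAIN_APPROX_NONE);o=np.ascontiguousarray(o);cv2.drawContours(o,cs,-1,(255,0,0),1)
o2=np.dstack([np.uint8((S>0)*160)]*3);cv2.drawContours(o2,cs,-1,(255,0,0),1)
cv2.imwrite("pics/o2.png",cv2.resize(cv2.cvtColor(np.hstack([o,o2]),cv2.COLOR_RGB2BGR),(800,400)))
E
```

```text
blue-red centre -0.013930164534496593 pcts [-0.064 -0.06  -0.042 -0.015 -0.01 ]
[ 0.42370166 -0.24713989] 45.237215631610354 -0.6654752066115702
[ 0.42371124 -0.24709692] 45.4625580697429 -0.6654338842975207
unbiased [ 0.42330941 -0.24694095]
-12 -0.6356
-9 -0.6437
-6 -0.6518
-3 -0.6595
0 -0.6654
3 -0.659
6 -0.652
9 -0.6455
12 -0.6397
```

View pics/o2.png

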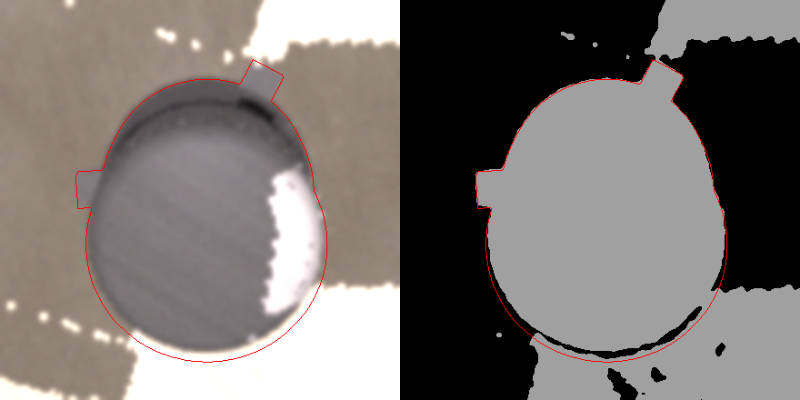

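The fit matches both lugs: cup at (0.4233, -0.2469), yaw 45.3°. Descend and grip.

```bash
python3 - <<'E'
from h import *
plan([.4233,-.2469,.132],np.radians(-17.33)); print(st()[1])
E
```

```text
tool y yaw -17.22334432967322 tilt [ 3.e-04  0.e+00 -1.e+00] q [-0.635 -0.183  1.701  0.     1.623 -0.334]
shift units total [ 0.044 -0.037  4.643]
turn units total [ 0.003 -0.001  0.018]
[ 0.42392447 -0.24850482  0.27128831]
```

apply_moves:
  steps: [0.04,-0.04,0.7,0,0,0,100,0,0,0.9,0,0,0,100,0,0,0.9,0,0,0,100,0,0,0.9,0,0,0,100,0,0,0.7,0,0,0,100,0,0,0.54,0,0,0,100,0,0,0,0,0,0,100,0,0,0,0,0,0,100]

```text
t: 6.6
tool_pos: [0.4225, -0.247, 0.1315]
orientation: [-2.528, -1.862, 0.001]
force: [-0.5, 1.2, 0.6]
opening: 0.0929
gripper_force: 0.0
```

```bash
python3 - <<'E'
from h import *
plan([.4233,-.2469,.132],np.radians(-17.33)); print(st()[1])
E
```

```text
tool y yaw -17.266247244093943 tilt [-0.0014  0.0011 -1.    ] q [-0.634 -0.111  1.892  0.     1.362 -0.333]
shift units total [ 0.01   0.024 -0.015]
turn units total [-0.016 -0.006  0.011]
[ 0.42253183 -0.24698324  0.13154349]
```

apply_moves:
  steps: [0.01,0.02,0,0,0,0,0,0,0,0,0,0,0,0,0,0,0,0,0,0,0,0,0,0,0,0,0,0,0,0,0,0,0,0,0,0,0,0,0,0,0,0,0,0,0,0,0,0,0,0,0,0,0,0,0,0]
  grip_force: 60

```text
t: 7.27
tool_pos: [0.4235, -0.2481, 0.1321]
orientation: [2.531, 1.861, -0.0]
force: [-1.3, 0.7, 1.9]
opening: 0.0524
gripper_force: 60.0
```

apply_moves:
  steps: [0,0,-0.5,0,0,0,0,0,0,-0.8,0,0,0,0,0,0,-0.8,0,0,0,0,0,0,-0.8,0,0,0,0,0,0,-0.6,0,0,0,0,0.4,-0.1,0,0,0,0,0,0.9,-0.22,0,0,0,0,0,0.9,-0.22,0,0,0,0,0,0.9,-0.22,0,0,0,0,0,0.9,-0.22,0,0,0,0,0,0.9,-0.22,0,0,0,0,0,0.9,-0.22,0,0,0,0,0]

```text
t: 8.27
tool_pos: [0.4336, -0.0671, 0.2351]
orientation: [-2.529, -1.86, 0.002]
force: [0.8, 0.0, -3.1]
opening: 0.0522
gripper_force: 60.0
```

apply_moves:
  steps: [0.9,-0.22,0,0,0,0,0,0.9,-0.22,0,0,0,0,0,0.9,-0.22,0,0,0,0,0,0.9,-0.22,0,0,0,0,0,0.9,-0.22,0,0,0,0,0,0.9,-0.22,0,0,0,0,0,0.9,-0.22,0,0,0,0,0,0.9,-0.22,0,0,0,0,0,0.9,-0.22,0,0,0,0,0,0.9,-0.22,0,0,0,0,0,0.9,-0.22,0,0,0,0,0,0.9,-0.22,0,0,0,0,0]

```text
t: 9.27
tool_pos: [0.4542, 0.2653, 0.2349]
orientation: [-2.53, -1.861, 0.004]
force: [0.1, -0.1, -2.5]
opening: 0.0527
gripper_force: 60.0
```

apply_moves:
  steps: [0.9,-0.22,0,0,0,0,0,0.9,-0.22,0,0,0,0,0,0.9,-0.22,0,0,0,0,0,0,0,0,0,0,-1,0,0,0,0,0,0,-1,0,0,0,0,0,0,-1,0,0,0,0,0,0,-1,0,0,0,0,0,0,-1,0,0,0,0,0,0,-1,0,0,0,0,0,0,-1,0,0,0,0,0,0,-1,0,0,0,0,0,0,-1,0]

```text
t: 10.27
tool_pos: [0.4596, 0.3468, 0.2347]
orientation: [-1.402, -2.809, 0.004]
force: [-0.3, 0.5, -2.2]
opening: 0.0525
gripper_force: 60.0
```

apply_moves:
  steps: [0,0,0,0,0,-1,0,0,0,0,0,0,-1,0,0,0,0,0,0,-1,0,0,0,0,0,0,-1,0,0,0,0,0,0,-1,0,0,0,0,0,0,-1,0,0,0,0,0,0,-1,0,0,0,0,0,0,0,0,0,0,0,0,0,0,0,0,0,0,0,0,0,0,0]

```text
invalid input
```

```bash
python3 - <<'E'
from h import *
for _ in range(4):
    plan([.4606,.3501,.16],np.radians(80.1)); snap("wrist")
print(st()[1],robot.read_state()["gripper_force"])
snap("wrist","held.png")
E
```

```text
tool y yaw 36.95677770978598 tilt [-0.0029 -0.0015 -1.    ] q [ 0.557  0.062  1.532  0.     1.551 -0.088]
shift units total [0.065 0.101 2.489]
turn units total [-0.027 -0.016 -7.191]
tool y yaw 37.4007487655485 tilt [-0.0028 -0.0015 -1.    ] q [ 0.557  0.062  1.532  0.     1.551 -0.095]
shift units total [0.064 0.101 2.491]
turn units total [-0.027 -0.016 -7.117]
tool y yaw 36.78170752535596 tilt [-0.0027 -0.0014 -1.    ] q [ 0.557  0.062  1.532  0.     1.551 -0.085]
shift units total [0.066 0.097 2.497]
turn units total [-0.025 -0.015 -7.22 ]
tool y yaw 36.513444526208495 tilt [-0.0022 -0.0012 -1.    ] q [ 0.557  0.062  1.531  0.     1.551 -0.08 ]
shift units total [0.072 0.09  2.506]
turn units total [-0.021 -0.013 -7.264]
[0.460102   0.34687413 0.23551099] 59.99062478542328
```

View pics/held.png

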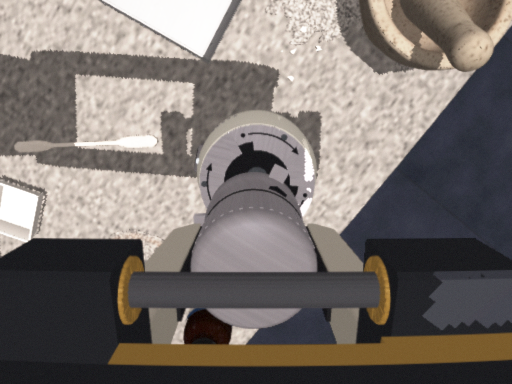

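The held cup hangs over the collar (mouth at about (257,170)), with a lug at (200,220). The last call was refused, so I send the rest of the turn again.

apply_moves:
  steps: [0.07,0.1,0.3,0,0,-1,0,0,0,0.3,0,0,-1,0,0,0,0.3,0,0,-1,0,0,0,0.3,0,0,-1,0,0,0,0,0,0,-1,0,0,0,0,0,0,-1,0,0,0,0,0,0,-1,0,0,0,0,0,0,-0.23,0,0,0,0,0,0,0,0,0,0,0,0,0,0,0,0,0,0,0,0,0,0]

```text
t: 11.43
tool_pos: [0.4621, 0.3504, 0.2009]
orientation: [-0.278, -3.129, -0.0]
force: [0.0, -0.6, -3.4]
opening: 0.0524
gripper_force: 60.0
```

```bash
python3 - <<'E'
from h import *
Y=[];P=[]
for _ in range(6):
    s,p,R=st();Y.append(np.degrees(np.arctan2(R[1,1],R[0,1])));P.append(p);c,im=snap("wrist")
print(np.round(Y,2),np.round(P,4)[:3],np.mean(P,0),np.mean(Y),s["force"])
plan([.4606,.3501,.16],np.radians(80.1))
E
```

```text
[79.85 79.89 79.92 79.95 79.97 79.98] [[0.4621 0.3504 0.2009]
 [0.4621 0.3504 0.2009]
 [0.4622 0.3504 0.201 ]] [0.46214084 0.35040996 0.20093402] 79.92428098650072 [-0.9626643  -0.27640282 -3.87743647]
tool y yaw 79.99400707615607 tilt [ 1.e-04  0.e+00 -1.e+00] q [ 0.56   0.085  1.569 -0.     1.487 -0.836]
shift units total [ 0.051 -0.019  1.365]
turn units total [ 0.     0.001 -0.018]
```

apply_moves:
  steps: [0.05,-0.02,0.3,0,0,-0.02,0,0,0,0.5,0,0,0,0,0,0,0.5,0,0,0,0,0,0,0.3,0,0,0,0,0,0,0.2,0,0,0,0,0,0,0.1,0,0,0,0,0,0,0,0,0,0,0,0,0,0,0,0,0,0]

```text
t: 12.4
tool_pos: [0.4608, 0.3502, 0.1444]
orientation: [0.27, 3.129, 0.001]
force: [-0.3, 0.6, -2.4]
opening: 0.0525
gripper_force: 60.0
```

```bash
python3 - <<'E'
from h import *
s=robot.read_state();print(np.round(s["force"],1),np.round(s["wrist_torque"],2));plan([.4606,.3501,.131],np.radians(80.1));print(st()[1])
c,im=snap("wrist","ins.png")
r=rect(c,im,(.4606,.3501),.105,half=.06,N=600)
cv2.imwrite("pics/insr.png",cv2.cvtColor(np.hstack([cv2.resize(im,(600,450))[:, :],cv2.resize(r,(200,200)) if 0 else np.zeros((450,1,3),np.uint8)]),cv2.COLOR_RGB2BGR))
E
```

```text
[-0.3  0.6 -2.4] [ 0.   -0.01  0.05]
tool y yaw 80.14783482051699 tilt [ 6.e-04  4.e-04 -1.e+00] q [ 0.561  0.119  1.638  0.     1.384 -0.838]
shift units total [ 0.007 -0.006  0.448]
turn units total [0.004 0.005 0.008]
[0.46084481 0.3502482  0.1444422 ]
```

apply_moves:
  steps: [0,0,0.1,0,0,0,0,0,0,0.1,0,0,0,0,0,0,0.05,0,0,0,0,0,0,0,0,0,0,0]

```text
t: 12.78
tool_pos: [0.4608, 0.3501, 0.1362]
orientation: [0.27, 3.129, 0.0]
force: [2.9, -0.3, -4.6]
opening: 0.0524
gripper_force: 60.0
```

apply_moves:
  steps: [0,0,0.07,0,0,0,0,0,0,0.06,0,0,0,0,0,0,0,0,0,0,0]

```text
t: 13.03
tool_pos: [0.4608, 0.3501, 0.1324]
orientation: [0.27, 3.13, 0.0]
force: [2.3, 0.6, -3.7]
opening: 0.0525
gripper_force: 60.0
```

The lugs dropped into the notches with almost no resistance. Pressing.

apply_moves:
  steps: [0,0,0.1,0,0,0,0,0,0,0.1,0,0,0,0,0,0,0.1,0,0,0,0,0,0,0,0,0,0,0,0,0,0,0,0,0,0]

```text
t: 13.45
tool_pos: [0.4611, 0.3504, 0.1246]
orientation: [0.27, 3.129, 0.001]
force: [-0.5, -2.4, 6.8]
opening: 0.0527
gripper_force: 60.0
```

apply_moves:
  steps: [0,0,0.05,0,0,0,0,0,0,0,0,0,0,0,0,0,0,0,0,0.5,0,0,0,0,0,0,0.7,0,0,0,0,0,0,0.7,0,0,0,0,0,0,0.7,0,0,0,0,0,0,0.7,0,0,0,0,0,0,0.7,0,0,0,0,0,0,0.7,0,0,0,0,0,0,0,0]

```text
t: 14.28
tool_pos: [0.4611, 0.3503, 0.1233]
orientation: [1.03, 2.967, 0.001]
force: [-1.5, -2.4, 7.3]
opening: 0.0526
gripper_force: 60.0
```

```bash
python3 - <<'E'
from h import *
s=robot.read_state();print(np.round(s["force"],1),np.round(s["wrist_torque"],2));plan([.4606,.3501,.124],np.radians(80.1-83));print(st()[1])
E
```

```text
[-1.5 -2.4  7.3] [-0.45  0.3   0.22]
tool y yaw 51.69005491290761 tilt [ 1.3e-03  6.0e-04 -1.0e+00] q [ 0.561  0.137  1.658 -0.     1.345 -0.341]
shift units total [ 0.009 -0.014 -0.023]
turn units total [0.014 0.    9.098]
[0.4610666  0.35027313 0.1233139 ]
```

The torque follows the return spring, so the cup is turning. Continuing.

apply_moves:
  steps: [0,0,0,0,0,0.8,0,0,0,0,0,0,0.8,0,0,0,0,0,0,0.8,0,0,0,0,0,0,0.8,0,0,0,0,0,0,0.8,0,0,0,0,0,0,0.8,0,0,0,0,0,0,0.8,0,0,0,0,0,0,0.8,0,0,0,0,0,0,0.8,0,0,0,0,0,0,0.8,0,0,0,0,0,0,0.5,0,0,0,0,0,0,0,0]

```text
t: 15.28
tool_pos: [0.4609, 0.3502, 0.1232]
orientation: [2.206, 2.236, 0.001]
force: [-1.0, -2.6, 8.8]
opening: 0.0526
gripper_force: 60.0
```

```bash
python3 - <<'E'
from h import *
s=robot.read_state();print(np.round(s["force"],1),np.round(s["wrist_torque"],2));plan([.4606,.3501,.124],np.radians(80.1-83));print(st()[1])
E
```

```text
[-1.  -2.6  8.8] [-0.64  0.38  0.34]
tool y yaw 0.7698193840953445 tilt [ 1.e-03  3.e-04 -1.e+00] q [ 0.561  0.137  1.658 -0.     1.346  0.548]
shift units total [-0.003 -0.01  -0.026]
turn units total [ 0.009 -0.003  0.612]
[0.4608907  0.35019416 0.1232341 ]
```

apply_moves:
  steps: [0,0,0,0,0,0.4,0,0,0,0,0,0,0.4,0,0,0,0,0,0,0.3,0,0,0,0,0,0,0,0,0,0,0,0,0,0,0,0,0,0,0,0,0,0]

```text
t: 15.78
tool_pos: [0.4608, 0.3497, 0.123]
orientation: [2.325, 2.111, -0.0]
force: [-1.7, -5.2, 8.6]
opening: 0.0525
gripper_force: 60.0
```

```bash
python3 - <<'E'
from h import *
s=robot.read_state();print(np.round(s["force"],1),np.round(s["wrist_torque"],2));plan([.4606,.3501,.124],np.radians(80.1-83));print(st()[1],np.round(s["dq"],3))
E
```

```text
[-1.7 -5.2  8.6] [-1.13  0.4   1.61]
tool y yaw -5.52936263426915 tilt [ 8.0e-04 -1.1e-03 -1.0e+00] q [ 5.610e-01  1.370e-01  1.658e+00 -1.000e-03  1.346e+00  6.580e-01]
shift units total [ 0.013 -0.007 -0.032]
turn units total [ 0.009  0.01  -0.438]
[0.46075873 0.34967705 0.12303851] [0.001 0.001 0.001 0.    0.003 0.   ]
```

The torque jumped to 1.6 N m, so the stop is reached. I'll ease off slightly and check that it holds.

apply_moves:
  steps: [0,0,0,0,0,-0.15,0,0,0,0,0,0,0,0,0,0,0,0,0,0,0,0,0,0,0,0,0,0,0,0,0,0,0,0,0,0,0,0,0,0,0,0,0,0,0,0,0,0,0,0,0,0,0,0,0,0,0,0,0,0,0,0,0]

```text
t: 16.53
tool_pos: [0.4608, 0.3497, 0.1231]
orientation: [2.309, 2.128, -0.0]
force: [-2.5, -5.4, 7.9]
opening: 0.0526
gripper_force: 60.0
```

```bash
python3 - <<'E'
from h import *
s=robot.read_state();print(np.round(s["force"],1),np.round(s["wrist_torque"],2),s["gripper_force"]);plan([.4606,.3501,.124],np.radians(80.1-83));print(st()[1])
if s["wrist_torque"][2]>.5 and s["force"][2]>4: print(robot.close_job())
E
```

```text
[-2.5 -5.4  7.9] [-1.08  0.44  0.99] 60.0006902217865
tool y yaw -4.676581115476832 tilt [ 7.e-04 -9.e-04 -1.e+00] q [ 5.610e-01  1.370e-01  1.658e+00 -1.000e-03  1.346e+00  6.430e-01]
shift units total [ 0.014 -0.007 -0.031]
turn units total [ 0.008  0.008 -0.296]
[0.46078067 0.34967344 0.12305808]
the job is handed in; nothing more can be done
None
```

I handed the job in at about 16.5 s with the gripper still holding the cup at 60 N, pressed into the collar and turned against the stop. No verdict came back; my evidence is the wrist force and torque readings: 7.9 N upward, and 0.99 N m against the turn, where the return spring alone gives 0.36.

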